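# Turn over the amber jar's sample tag

## Robot

A 6-joint arm with a two-finger parallel gripper is mounted at the origin on the work surface. World frame = base frame: x ahead of the robot, y to its left, z up, the work surface at z = 0. Lengths are in m, angles in rad, forces in N, time in s.
With the tool pointing down it reaches from about 0.35 to 0.925 m from the base axis. Payload 6.4 kg.
Tool frame: the origin (TCP) lies midway between the tips of the shut fingers; the grasp point (between the pads) lies 19 mm behind it; z points along the fingers, x is the direction in which the jaws open and shut, and the axes are right-handed (so a half turn about z gives the same grasp; the last joint's range is limited). The gripper opens to 85 mm and grips with 20 to 120 N. Pads are 22 mm wide; open, the fingers measure 114 mm over their backs; the gripper's body (76 mm by 85 mm) begins 54 mm behind the grasp point. The pads swing forward as they close: fully open they stand 13 mm farther back than shut.
Start: joints at [0.963, 0.245, 1.558, -0, 1.339, -0.174], TCP at [0.273, 0.59, 0.231] pointing down, gripper open.
Joint ranges: [-3.13, 3.13], [-1.02, 2.26], [0.13, 2.54], [-0.95, 4.09], [0.21, 2.88], [-2.74, 2.74]. Speed limits (rad/s): [2.57, 2.57, 3.14, 3.14, 3.14, 3.14].

## Interface

Orientations are given as [roll, pitch, yaw] about the fixed x, y, z axes, in that order (R = Rz(yaw) Ry(pitch) Rx(roll)).
In Python, from station import r gives the robot as it stands.
- The arm moves only by the tool step_arm, never from a script. Its argument "motion" is a list of rows, each a list of 3 entries, a list of its own where there are three numbers: the shift along the tool's x, y, z in m, then the turn, a rotation vector about the tool's x, y, z in degrees, then the finger opening in m, from 0 to 0.0854. A call has 1 to 8 rows; each row shifts and turns the commanded pose from where the row before left it, along the tool's axes as they then stand; what a row does not reach is not made up. A row lasts 1/12 s, in which the tool goes at most 41.7 mm and 7.16 degrees, less where a joint would pass 70% of its speed; a pose out of reach is approached as far as the arm can. A call with a gripper value outside its range is refused whole. The fingers move at their own pace and stop on an object; "force" is the grip in N (left out, the last holds). Time passes only in rows, so rows that do not move let the fingers close. It gives the time, the measured TCP pose, the force and the opening at its end, in the units of the state.
- r.read_state(): the state, without advancing time (a new reading comes with each control period).
- r.get_image(name): name is "side" or "top"; returns the picture (420x560x3 uint8, red, green, blue); there is no depth.
- r.calibration(name): a dict with "fx", "fy", "cx", "cy" (pixels), "rvec" (rotation vector, rad) and "tvec" (3), from world to camera coordinates, as OpenCV has them. Camera axes: x right, y down, z forward; pixel columns grow to the right and rows downward; lengths in m; the calibration is good to about 2 mm. A picture is of the moment at which its call begins. calibration takes no time and is no camera call.
- r.close_job(): hands the job in, once; it reports no verdict.
The state is a dict: "clock": time; "joints": joint angles; "qvel": joint speeds; "joint_torque": joint torques, N m; "tool_pos": TCP position; "tool_rot": TCP orientation; "force": force on the tool from outside, world axes, zero at the start; "wrist_torque": the same for the moment, N m; "gripper_width": finger opening in m.
Only numpy, scipy, OpenCV 4.12 (cv2) and the standard library are available. Lean on these libraries where they do the work, as an engineer would, in place of code of your own. Each camera call takes 0.05 s, during which the arm holds its last target.

## Task

The sample in the tall amber jar has been weighed: push the wooden hinged tag on the stand in front of that jar over its pivot with the fingertips, without gripping it, until it lies fully down on the other side and shows its cross instead of its ring. Leave the other stand's tag as it is and all the glassware and tools standing where they are, do not press hard on the tag, and finish clear of everything.

Things in the scene. Friction and masses are not known exactly. Their poses are not given: they have to be found in the camera images.
- tip_jar (a point): Tip (mid-width) of the upright finger lever on the amber jar's tag, 52 mm from the pivot, square to the tag's ring face, standing straight up at angle 0: 24 mm wide, 4 mm thick steel, pointing straight down at 3.14. The tag itself: light wooden plate from the pivot to 80 mm out, 60 mm wide, 4 mm thick (pivot in mid-thickness), about 60 g; ring on one face, cross on the other.
- flag_jar (a joint): Turn angle (rad) of the amber jar's tag about its pivot: 0 = level on the stand's -x side, ring face up (stop); 1.57 = straight up; 3.14 = level on the +x side, cross face up (stop). Stiff pivot without spring: the tag stays where it is left, takes about 2 to 3 N at the lever's tip to push it, and must be pushed the whole way. More than 35 N on it breaks it.
- stand_jar: Fixed stand: base plate 70 x 100 x 8 mm; uprights 8 mm thick, 14 deep, 88 high, centred 39 mm either side in y; between them a hinged tag on a pivot along the stand's y axis, 80 mm straight above the origin. Origin: centre of the underside, z up. Tag starts on the -x side (towards the robot), turns over to +x; free space under it beyond the base. The amber jar stands behind it.
- stand_flask: Fixed stand: base plate 70 x 100 x 8 mm; uprights 8 mm thick, 14 deep, 88 high, centred 39 mm either side in y; between them a hinged tag on a pivot along the stand's y axis, 80 mm straight above the origin. Origin: centre of the underside, z up. Tag starts on the -x side (towards the robot), turns over to +x; free space under it beyond the base. The neighbour, conical flask behind; leave it alone.
- flag_flask (a joint): Turn angle (rad) of the neighbour's tag, made and counted like the other one.
- amber_jar: Loose brown wide-shouldered jar with black stopper and paper label, 68 mm across, 150 mm high, standing about 185 mm behind (+x) its stand's pivot. Origin: underside centre, z up.
- conical_flask: Loose clear conical flask, 76 mm across the foot, 130 mm high, about 185 mm behind the neighbour stand's pivot. Origin: underside centre, z up.
- weighing_bottle: Loose small round glass weighing bottle with knobbed lid, 42 mm across, 48 mm high, between the two stands. Origin: underside centre.
- dish: Loose white dish, 90 mm across, 18 mm high, at the right. Origin: underside centre.
- spatula: Loose spatula, 170 mm long, lying at the right. Origin: near its middle.
- mortar: Loose white mortar with pestle, 104 mm across, 55 mm high (pestle to 90), on the red tray at the left. Origin: underside centre.
- small_flask: Loose small conical flask, 60 mm across, 100 mm high, on the red tray. Origin: underside centre.
Mind the look-alikes: they are no part of the job. What is shaped like the small_flask but blue or yellow is not meant. Leave any purple look-alike of the stand_jar alone.

How it is judged:
At the end, for the whole second after the job is handed in: The amber jar's tag lies turned over within about 7 degrees of its far stop and at rest; the other tag is below 0.3 rad; the loose things stand upright within 20 mm of where they started (value of joint flag_jar above 3.02 rad and not (velocity of joint flag_jar above 0.05 rad/s) and velocity of joint flag_jar above -0.05 rad/s and value of joint flag_flask below 0.3 rad and distance of each of amber_jar, conical_flask, weighing_bottle, dish, spatula, mortar, small_flask from where it was at the start of the episode below 0.02 m and angle between each of amber_jar, conical_flask, weighing_bottle, dish, mortar, small_flask's own z axis and vertical below 0.15 rad); the robot touches nothing.
It fails at once if the tag is pinched or pressed with more than 35 N (contact force between the fingers and flag_jar above 35 N).
It fails at once if the other stand's tag is turned up (value of joint flag_flask above 0.45 rad).
It fails at once if a loose thing is pushed away or lifted (distance of any of amber_jar, conical_flask, weighing_bottle, dish, spatula, mortar, small_flask from where it was at the start of the episode above 0.03 m).
It also fails if it takes over 46 s, if anything falls off the work surface, if the arm or the gripper's body presses on something with over 40 N, if the wrist force passes 120 N, or if a joint passes its speed limit or range.

## Working session

There is one attempt and no reset: what is moved stays moved. The work goes in short steps, Python scripts to look and compute and a tool call to move; the robot and the scene stay as the last step left them, time stands still between calls to the robot, and variables do not carry over. Pictures are saved under pics/ and viewed, and the job is handed in when it is done.

Besides the shell and the picture viewer there is one more tool, called after "Request:" by a JSON object that holds its "name" and its "arguments", one argument or row to a line. step_arm: Moves the arm, as the interface text tells. Its arguments: {"type":"object","properties":{"motion":{"type":"array","items":{"type":"array"}},"force":{"type":"number"}},"required":["motion"]}

```bash
mkdir -p pics; python3 - <<'E'
from station import r
import cv2
for n in("side","top"):
    im=r.get_image(n); cv2.imwrite(f"pics/{n}0.png",im[:,:,::-1]); c=r.calibration(n); print(n,c)
print(r.read_state())
E
```

```text
side {'fx': 392.27006532621493, 'fy': 392.27006532621493, 'cx': 283.2902996053858, 'cy': 208.93888721034307, 'rvec': array([ 2.14541674, -0.69850918,  0.33683758]), 'tvec': array([-0.43851755,  0.34173589,  1.13312831])}
top {'fx': 407.41786775400806, 'fy': 407.41786775400806, 'cx': 278.63639253054566, 'cy': 209.61638055155314, 'rvec': array([ 2.13698428, -2.12324113,  0.16088299]), 'tvec': array([0.07866049, 0.60520415, 1.15152592])}
{'clock': 0.1, 'joints': array([ 9.62911728e-01,  2.45731702e-01,  1.55888341e+00,  4.21556076e-05,
        1.33872825e+00, -1.74094022e-01]), 'qvel': array([-0.000486  , -0.00065077, -0.00229989, -0.00028191,  0.00087981,
       -0.00026028]), 'joint_torque': array([ 6.08946957e-04, -4.30671215e+01, -3.27129579e+01, -1.82344156e-04,
        2.84792404e-03, -2.73939190e-05]), 'tool_pos': array([0.27289454, 0.58938726, 0.23030322]), 'tool_rot': array([-3.14124901e+00,  1.71714150e-03,  1.13699631e+00]), 'force': array([ 0.00355269, -0.03011319,  0.5286657 ]), 'wrist_torque': array([-0.01721007, -0.01050589,  0.04908063]), 'gripper_width': 0.08521836914623096}
```

View pics/side0.png

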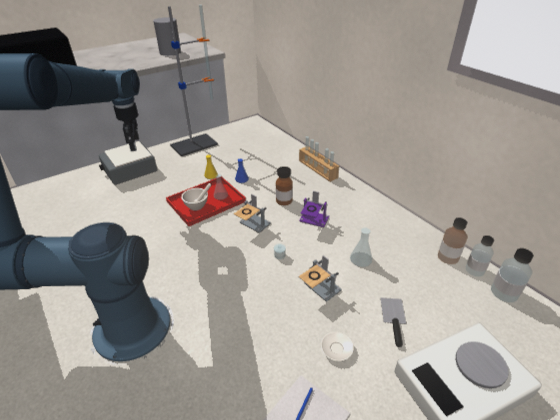

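View pics/top0.png

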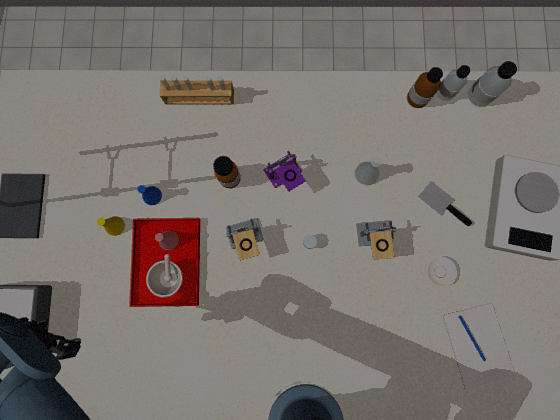

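The side view shows the jar (284,187) with a grey stand in front of it at (252,214), the purple look-alike at (315,210), and the neighbour stand at (320,278). In the top view, the candidates are the grey stand at (245,238) in front of the amber jar (227,172), the grey stand at (378,238) in front of the conical flask, and the purple stand at (285,172). The one I want is (245,238), and I'll confirm it in an enlarged crop.

```bash
python3 - <<'E'
import cv2
a=cv2.imread("pics/top0.png")[140:290,190:330]; b=cv2.imread("pics/side0.png")[155:255,225:345]
cv2.imwrite("pics/c1.png",cv2.resize(a,None,fx=4,fy=4,interpolation=cv2.INTER_CUBIC))
cv2.imwrite("pics/c2.png",cv2.resize(b,None,fx=6,fy=6,interpolation=cv2.INTER_CUBIC))
E
```

```text
(no output)
```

View pics/c1.png

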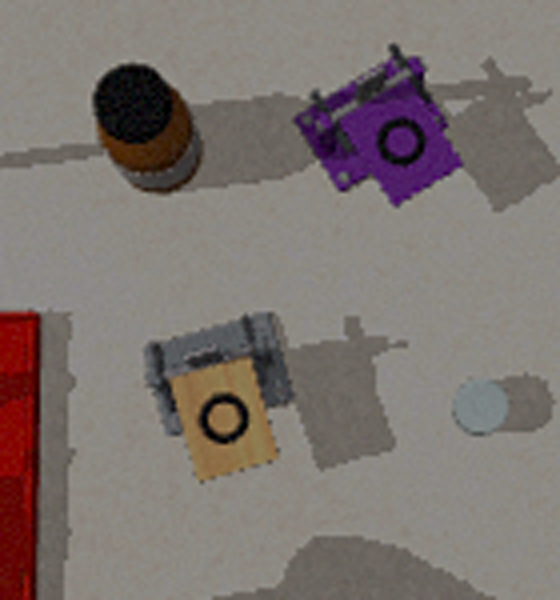

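View pics/c2.png

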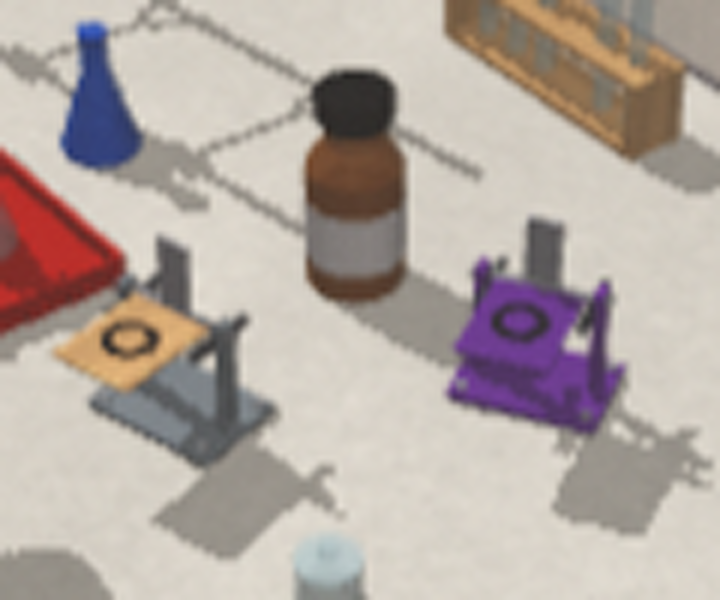

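The crop confirms it: a grey stand with a wooden tag showing its ring, lever upright, directly in front of the amber jar. Next I measure its pose.

```bash
cat > h.py <<'E'
from station import r
import cv2, numpy as np
def cam(n):
    c=r.calibration(n);K=np.array([[c['fx'],0,c['cx']],[0,c['fy'],c['cy']],[0,0,1]]);R=cv2.Rodrigues(c['rvec'])[0];return K,R,np.array(c['tvec']).ravel()
def plane(n,px,z):
    K,R,t=cam(n);px=np.atleast_2d(px).astype(float);d=np.c_[px,np.ones(len(px))]@np.linalg.inv(K).T@R;o=-R.T@t
    return o+d*((z-o[2])/d[:,2])[:,None]
def proj(n,P):
    K,R,t=cam(n);p=(np.atleast_2d(P)@R.T+t)@K.T;return p[:,:2]/p[:,2:]
E
python3 - <<'E'
from h import *
for n,box in(("top",(215,215,275,270)),("side",(230,195,270,225))):
    im=cv2.imread(f"pics/{n}0.png");h=cv2.cvtColor(im,cv2.COLOR_BGR2HSV)
    m=cv2.inRange(h,(8,60,90),(28,255,255));k=np.zeros_like(m);x0,y0,x1,y1=box;k[y0:y1,x0:x1]=m[y0:y1,x0:x1]
    k=cv2.morphologyEx(k,cv2.MORPH_CLOSE,np.ones((7,7)))
    c=max(cv2.findContours(k,0,2)[0],key=cv2.contourArea)
    P=plane(n,c[:,0,:],.082)[:,:2]
    rc=cv2.minAreaRect((P*1000).astype(np.float32));print(n,rc);print(cv2.boxPoints(rc))
print("robot",proj("top",[[.273,.59,.23]]))
print("jar", plane("top",[[227,164]],.15), "bottle",plane("top",[[309,241]],.045))
# jar stand base corners from crop
for q in([280,168],[303,183],[265,170]): print(plane("top",[q],.01))
E
```

```text
top ((499.99102783203125, 175.46728515625), (77.5089111328125, 60.64514923095703), 16.85268211364746)
[[454.11008 193.25223]
 [471.6918  135.21158]
 [545.87195 157.68234]
 [528.2903  215.72299]]
side ((501.8925476074219, 172.66744995117188), (77.3445816040039, 64.55281066894531), 16.22609519958496)
[[455.74176 192.85204]
 [473.77966 130.87059]
 [548.04333 152.48286]
 [530.00543 214.46431]]
robot [[ 65.09534082 332.72148892]]
jar [[0.71486223 0.22449605 0.15      ]] bottle [[ 0.51306004 -0.00679957  0.045     ]]
[[0.74215796 0.07985751 0.01      ]]
[[0.69481516 0.00867887 0.01      ]]
[[0.73557454 0.12632172 0.01      ]]
```

```bash
python3 - <<'E'
from h import *
p=np.array([.5405,.1859,0]);a=np.radians(16.6);X=np.array([np.cos(a),np.sin(a),0]);Y=np.array([-X[1],X[0],0]);Z=np.array([0,0,1])
for n,(x0,y0,x1,y1) in(("top",(205,190,305,280)),("side",(225,185,295,240))):
    s=8 if n=="top" else 10
    im=cv2.resize(cv2.imread(f"pics/{n}0.png")[y0:y1,x0:x1],None,fx=s,fy=s,interpolation=cv2.INTER_CUBIC)
    def L(q,col):
        u=(proj(n,[p+x*X+y*Y+z*Z for x,y,z in q])-[x0,y0]+.5)*s
        cv2.polylines(im,[u.astype(np.int32)],True,col,1)
    L([(-.035,-.05,.008),(.035,-.05,.008),(.035,.05,.008),(-.035,.05,.008)],(0,0,255))
    L([(0,-.03,.082),(-.08,-.03,.082),(-.08,.03,.082),(0,.03,.082)],(255,0,0))
    L([(0,-.012,.082),(0,-.012,.132),(0,.012,.132),(0,.012,.082)],(0,255,0))
    cv2.imwrite(f"pics/o_{n}.png",im); print(im.shape)
E
```

```text
(720, 800, 3)
(550, 700, 3)
```

View pics/o_top.png

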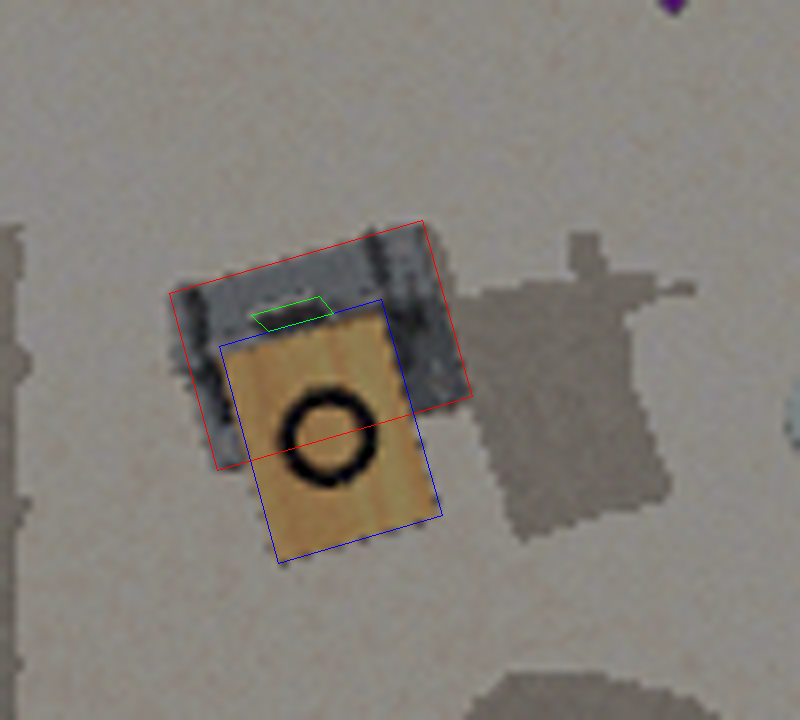

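View pics/o_side.png

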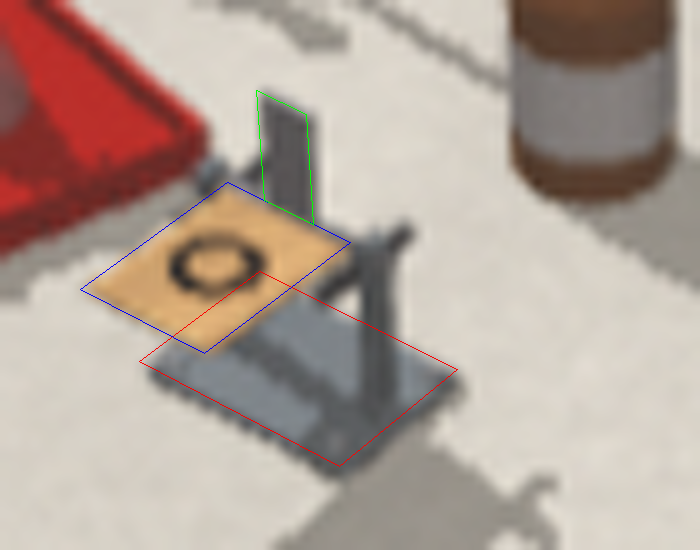

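The overlay fits within about 3 mm. The pivot is at about (0.540, 0.184) and the stand yaw is about 16.6°. I'll turn the tool so tool x lies along stand y, which puts tool y along the push direction, and shut the fingers.

Request:
{"name": "step_arm", "arguments": {
  "motion": [
    [[0,0,0],[0,0,-6.9],0],
    [[0,0,0],[0,0,-6.9],0],
    [[0,0,0],[0,0,-6.9],0],
    [[0,0,0],[0,0,-6.9],0],
    [[0,0,0],[0,0,-6.9],0],
    [[0,0,0],[0,0,-6.9],0],
    [[0,0,0],[0,0,0],0]
  ],
  "force": 40
}}

```text
clock: 0.68
tool_pos: [0.273, 0.5895, 0.2306]
tool_rot: [-3.141, 0.001, 1.861]
force: [0.2, -0.0, -0.1]
gripper_width: 0.0006
```

Request:
{"name": "step_arm", "arguments": {
  "motion": [
    [[-0.03,0.005,0],[0,0,0],0],
    [[-0.03,0.005,0],[0,0,0],0],
    [[-0.03,0.005,0],[0,0,0],0],
    [[-0.03,0.005,0],[0,0,0],0],
    [[-0.03,0.005,0],[0,0,0],0],
    [[-0.03,0.005,0],[0,0,0],0],
    [[-0.03,0.005,0],[0,0,0],0],
    [[0,0,0],[0,0,0],0]
  ]
}}

```text
clock: 1.35
tool_pos: [0.3682, 0.395, 0.231]
tool_rot: [-3.141, 0.002, 1.852]
force: [0.2, 0.2, 0.2]
gripper_width: 0.0002
```

Request:
{"name": "step_arm", "arguments": {
  "motion": [
    [[-0.031,0.0075,0],[0,0,0],0],
    [[-0.031,0.0075,0],[0,0,0],0],
    [[-0.031,0.0075,0],[0,0,0],0],
    [[-0.031,0.0075,0],[0,0,0],0],
    [[-0.031,0.0075,0],[0,0,0],0],
    [[-0.031,0.0075,0],[0,0,0],0],
    [[-0.031,0.0075,0],[0,0,0],0],
    [[-0.031,0.0075,0],[0,0,0],0]
  ]
}}

```text
clock: 2.02
tool_pos: [0.4951, 0.1769, 0.2312]
tool_rot: [-3.142, -0.0, 1.857]
force: [0.5, 1.3, 0.5]
gripper_width: 0.0001
```

Request:
{"name": "step_arm", "arguments": {
  "motion": [
    [[0,0,0.02],[0,0,0],0],
    [[0,0,0.02],[0,0,0],0],
    [[0,0,0.02],[0,0,0],0],
    [[0,0,0.02],[0,0,0],0],
    [[0,0,0.02],[0,0,0],0],
    [[0,0,0.01],[0,0,0],0],
    [[0,0,0],[0,0,0],0]
  ]
}}

```text
clock: 2.6
tool_pos: [0.4927, 0.1779, 0.1185]
tool_rot: [-3.136, -0.001, 1.858]
force: [0.1, -0.8, -0.1]
gripper_width: 0.0001
```

```bash
cat > look.py <<'E'
import sys
from h import *
t=sys.argv[1]
P=np.array([.540,.184]);a=np.radians(16.6);X=np.array([np.cos(a),np.sin(a)]);Y=np.array([-X[1],X[0]])
A=r.get_image("top")[130:280,175:335,::-1];B=r.get_image("side")[150:250,205:325,::-1]
A=cv2.resize(A,(427,400),interpolation=cv2.INTER_CUBIC)
B=cv2.resize(B,(373,400) if 0 else (373,311),interpolation=cv2.INTER_CUBIC)
B=cv2.copyMakeBorder(B,0,89,0,0,cv2.BORDER_CONSTANT)
cv2.imwrite(f"pics/{t}.png",np.hstack([A,B]))
s=r.read_state();d=s['tool_pos'][:2]-P
print("stand x,y,z mm",d@X*1000,d@Y*1000,s['tool_pos'][2]*1000,"yaw",np.degrees(s['tool_rot'][2]),"F",s['force'],s['clock'])
E
python3 look.py l1
```

```text
stand x,y,z mm -44.88876853639689 7.223863378361385 121.66833915360222 yaw 106.50158768986142 F [0.94451352 0.28485519 1.32528158] 2.7
```

View pics/l1.png

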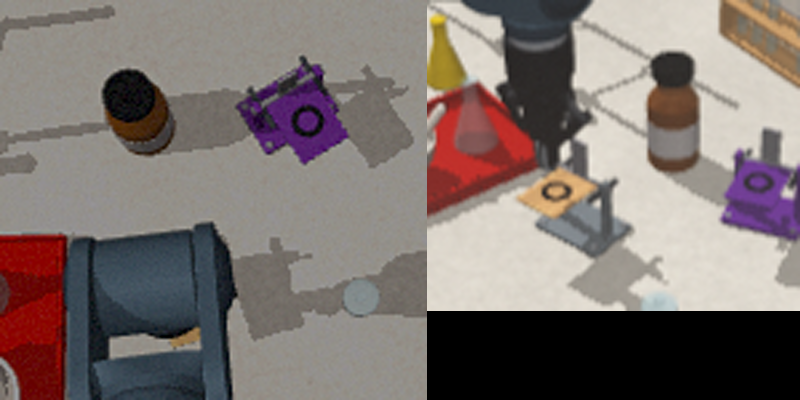

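The tips are behind the lever, above the tag and about 45 mm on the -x side. I'll centre in y and push the lever along its arc.

Request:
{"name": "step_arm", "arguments": {
  "motion": [
    [[-0.004,0.005,0.002],[0,0,0],0],
    [[-0.003,0.008,0.002],[0,0,0],0],
    [[0,0.008,0],[0,0,0],0],
    [[0,0.004,0],[0,0,0],0],
    [[0,0.004,0],[0,0,0],0],
    [[0,0.004,0],[0,0,0],0]
  ]
}}

```text
clock: 3.2
tool_pos: [0.5289, 0.1806, 0.1175]
tool_rot: [-3.142, 0.0, 1.86]
force: [-3.3, -1.3, 1.5]
gripper_width: -0.0002
```

Request:
{"name": "step_arm", "arguments": {
  "motion": [
    [[0,0.004,0],[0,0,0],0],
    [[0,0.004,0],[0,0,0],0],
    [[0,0.004,0.001],[0,0,0],0],
    [[0,0.003,0.001],[0,0,0],0],
    [[0,0,0],[0,0,0],0]
  ]
}}

```text
clock: 3.62
tool_pos: [0.543, 0.185, 0.1149]
tool_rot: [-3.142, -0.0, 1.86]
force: [0.5, 0.2, -0.8]
gripper_width: 0.0004
```

```bash
python3 look.py l2
```

```text
stand x,y,z mm 3.187635663255009 0.002024881858337248 115.30970193225446 yaw 106.54486502218239 F [-0.09289288  0.39875543 -0.2791441 ] 3.7167
```

View pics/l2.png

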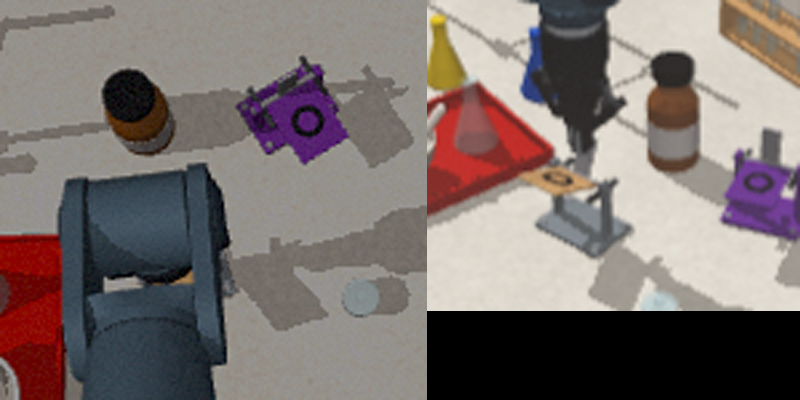

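The lever is turning and the tag is lifting, at about 3 N. I'll continue along the arc.

Request:
{"name": "step_arm", "arguments": {
  "motion": [
    [[0,0.004,0.002],[0,0,0],0],
    [[0,0.004,0.002],[0,0,0],0],
    [[0,0.004,0.003],[0,0,0],0],
    [[0,0.003,0.004],[0,0,0],0],
    [[0,0.003,0.004],[0,0,0],0],
    [[0,0.002,0.004],[0,0,0],0],
    [[0,0,0],[0,0,0],0]
  ]
}}

```text
clock: 4.3
tool_pos: [0.5622, 0.1905, 0.0955]
tool_rot: [-3.141, 0.0, 1.86]
force: [0.6, -0.2, -0.4]
gripper_width: -0.0002
```

```bash
python3 look.py l3
```

```text
stand x,y,z mm 22.47044057113609 -0.10443094219654285 95.64008188255873 yaw 106.5476758949443 F [0.12071391 0.02568621 0.16521558] 4.4
```

View pics/l3.png

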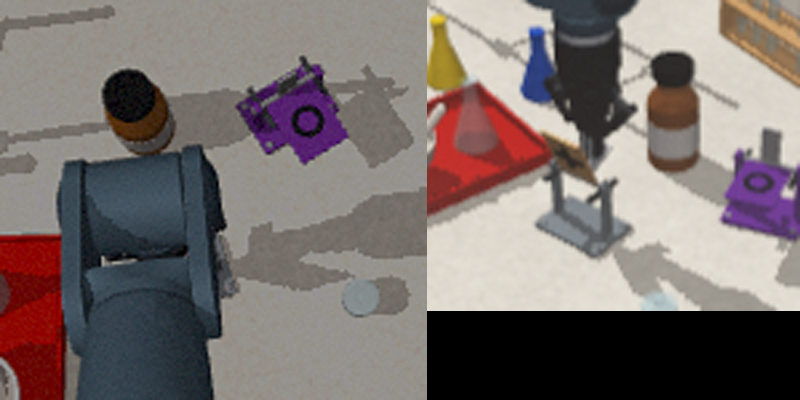

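The tag is at about 1.1 rad, with the finger between the lever and the tag. I'll withdraw upward, go round behind the tag, and push its cross face.

Request:
{"name": "step_arm", "arguments": {
  "motion": [
    [[0,0,-0.01],[0,0,0],0],
    [[0,0,-0.015],[0,0,0],0],
    [[0,0,-0.02],[0,0,0],0],
    [[0,0,-0.02],[0,0,0],0],
    [[0,0,-0.02],[0,0,0],0],
    [[0,0,-0.015],[0,0,0],0],
    [[0,0,0],[0,0,0],0]
  ]
}}

```text
clock: 4.98
tool_pos: [0.564, 0.1908, 0.2012]
tool_rot: [3.134, 0.001, 1.86]
force: [0.2, 0.4, 0.3]
gripper_width: 0.0001
```

Request:
{"name": "step_arm", "arguments": {
  "motion": [
    [[0,-0.02,0],[0,0,0],0],
    [[0,-0.02,0],[0,0,0],0],
    [[0,-0.02,0],[0,0,0],0],
    [[0,-0.02,0],[0,0,0],0],
    [[0,-0.02,0],[0,0,0],0],
    [[0,-0.005,0],[0,0,0],0],
    [[0,0,0],[0,0,0],0]
  ]
}}

```text
clock: 5.57
tool_pos: [0.4601, 0.1604, 0.1957]
tool_rot: [-3.141, -0.0, 1.859]
force: [-0.6, -0.6, 0.2]
gripper_width: -0.0001
```

Request:
{"name": "step_arm", "arguments": {
  "motion": [
    [[0,0,0.015],[0,0,0],0],
    [[0,0,0.02],[0,0,0],0],
    [[0,0,0.015],[0,0,0],0],
    [[0,0,0.004],[0,0,0],0],
    [[0,0,0],[0,0,0],0]
  ]
}}

```text
clock: 5.98
tool_pos: [0.4609, 0.1606, 0.1409]
tool_rot: [-3.139, -0.001, 1.859]
force: [0.9, 0.6, 0.1]
gripper_width: -0.0001
```

```bash
python3 look.py l4
```

```text
stand x,y,z mm -81.27633826665199 -0.08406842372079913 142.957933392212 yaw 106.54314461439986 F [0.30436994 0.87094399 0.57516967] 6.0833
```

View pics/l4.png

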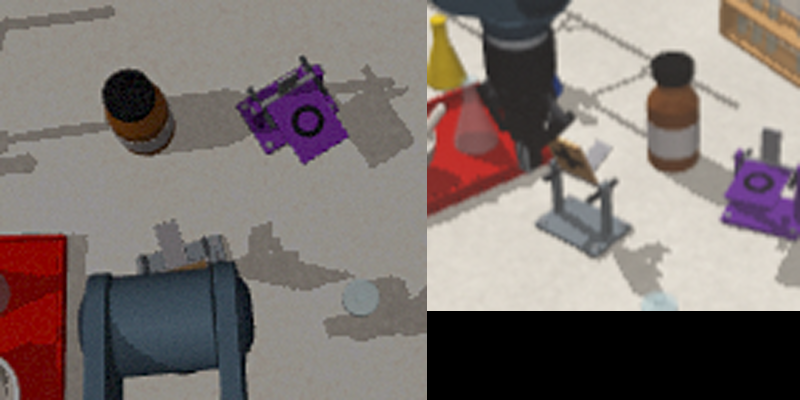

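The fingers are behind the tag, whose tip is about 0.15 m high. I'll lower 12 mm and push forward.

Request:
{"name": "step_arm", "arguments": {
  "motion": [
    [[0,0,0.006],[0,0,0],0],
    [[0,0.005,0.006],[0,0,0],0],
    [[0,0.006,0],[0,0,0],0],
    [[0,0.006,0],[0,0,0],0],
    [[0,0.005,0],[0,0,0],0],
    [[0,0.005,0],[0,0,0],0],
    [[0,0.005,0],[0,0,0],0],
    [[0,0.004,0],[0,0,0],0]
  ]
}}

```text
clock: 6.75
tool_pos: [0.4965, 0.171, 0.1305]
tool_rot: [3.141, 0.0, 1.86]
force: [-0.7, 0.5, 0.1]
gripper_width: 0.0
```

Request:
{"name": "step_arm", "arguments": {
  "motion": [
    [[0,0.004,0],[0,0,0],0],
    [[0,0.005,0],[0,0,0],0],
    [[0,0.005,0],[0,0,0],0],
    [[0,0.005,0],[0,0,0],0],
    [[0,0.005,0],[0,0,0],0],
    [[0,0.004,0],[0,0,0],0],
    [[0,0,0],[0,0,0],0]
  ]
}}

```text
clock: 7.33
tool_pos: [0.5234, 0.179, 0.1304]
tool_rot: [3.141, 0.0, 1.86]
force: [0.4, 0.3, -0.4]
gripper_width: 0.0002
```

```bash
python3 look.py l5
```

```text
stand x,y,z mm -18.037316568727515 0.0003994087609128776 130.1884796922023 yaw 106.54592867759135 F [ 0.78268904  0.51577801 -0.0221301 ] 7.4333
```

View pics/l5.png

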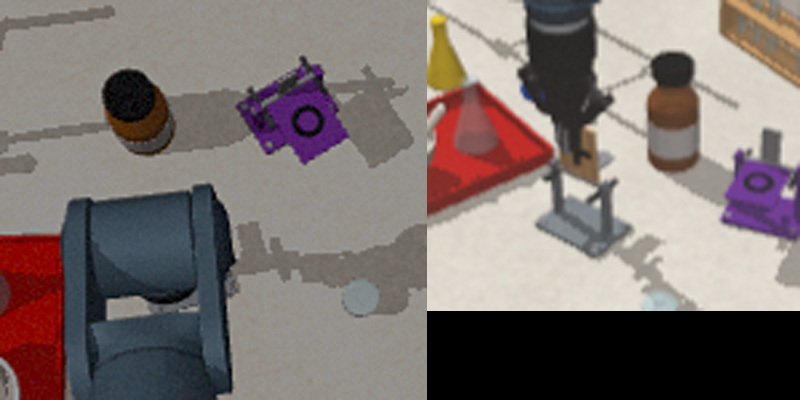

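The tag is about vertical. I'll follow the arc over to the +x side.

Request:
{"name": "step_arm", "arguments": {
  "motion": [
    [[0,0.005,0],[0,0,0],0],
    [[0,0.005,0],[0,0,0],0],
    [[0,0.005,0],[0,0,0],0],
    [[0,0.005,0.001],[0,0,0],0],
    [[0,0.005,0.001],[0,0,0],0],
    [[0,0.005,0.002],[0,0,0],0],
    [[0,0.005,0.002],[0,0,0],0],
    [[0,0.005,0.003],[0,0,0],0]
  ]
}}

```text
clock: 8.1
tool_pos: [0.5616, 0.1903, 0.1212]
tool_rot: [3.141, 0.0, 1.86]
force: [-1.4, -0.7, 0.8]
gripper_width: -0.0001
```

Request:
{"name": "step_arm", "arguments": {
  "motion": [
    [[0,0.004,0.003],[0,0,0],0],
    [[0,0.004,0.004],[0,0,0],0],
    [[0,0.004,0.004],[0,0,0],0],
    [[0,0.003,0.004],[0,0,0],0],
    [[0,0.002,0.004],[0,0,0],0],
    [[0,0,0],[0,0,0],0]
  ]
}}

```text
clock: 8.6
tool_pos: [0.5773, 0.195, 0.1013]
tool_rot: [-3.141, -0.0, 1.859]
force: [-0.4, -0.1, 0.0]
gripper_width: -0.0001
```

```bash
python3 look.py l6
```

```text
stand x,y,z mm 38.88192043922798 -0.06670681916509931 102.08812655121224 yaw 106.54302690273278 F [-0.12469946  0.81789351 -0.49538171] 8.7
```

View pics/l6.png

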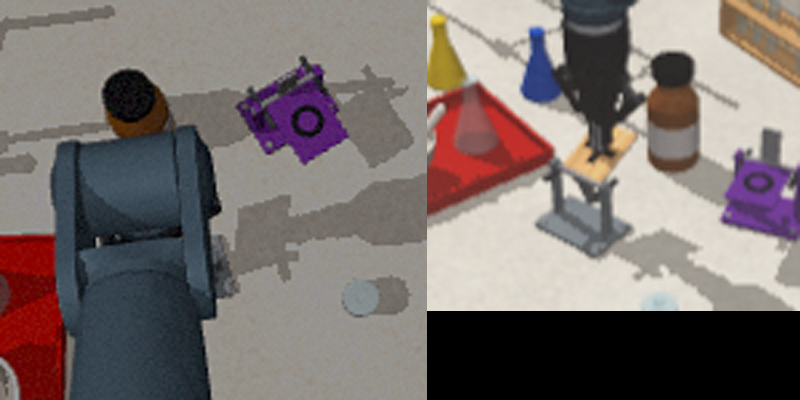

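The tag now leans well over to +x, cross face up. I'll finish with small steps down while watching the force.

Request:
{"name": "step_arm", "arguments": {
  "motion": [
    [[0,0.003,0.003],[0,0,0],0],
    [[0,0.003,0.003],[0,0,0],0],
    [[0,0.002,0.003],[0,0,0],0],
    [[0,0.001,0.003],[0,0,0],0],
    [[0,0,0.002],[0,0,0],0],
    [[0,0,0.001],[0,0,0],0]
  ]
}}

```text
clock: 9.2
tool_pos: [0.586, 0.1976, 0.087]
tool_rot: [3.141, -0.0, 1.859]
force: [1.2, -0.4, 1.2]
gripper_width: 0.0001
```

Request:
{"name": "step_arm", "arguments": {
  "motion": [
    [[0,0,0.001],[0,0,0],0],
    [[0,0,0.001],[0,0,0],0]
  ]
}}

```text
clock: 9.37
tool_pos: [0.5861, 0.1977, 0.0854]
tool_rot: [3.141, 0.0, 1.86]
force: [0.2, 0.7, 0.6]
gripper_width: -0.0002
```

Request:
{"name": "step_arm", "arguments": {
  "motion": [
    [[0,0,0.001],[0,0,0],0],
    [[0,0,0],[0,0,0],0]
  ]
}}

```text
clock: 9.53
tool_pos: [0.5858, 0.1976, 0.0842]
tool_rot: [3.142, -0.0, 1.86]
force: [0.7, -0.1, 0.0]
gripper_width: -0.0002
```

```bash
python3 look.py l7
```

```text
stand x,y,z mm 47.67681247211292 -0.06090745536102227 84.23439749019876 yaw 106.54599570038704 F [-0.06381433  0.25457641  0.45828265] 9.6333
```

View pics/l7.png

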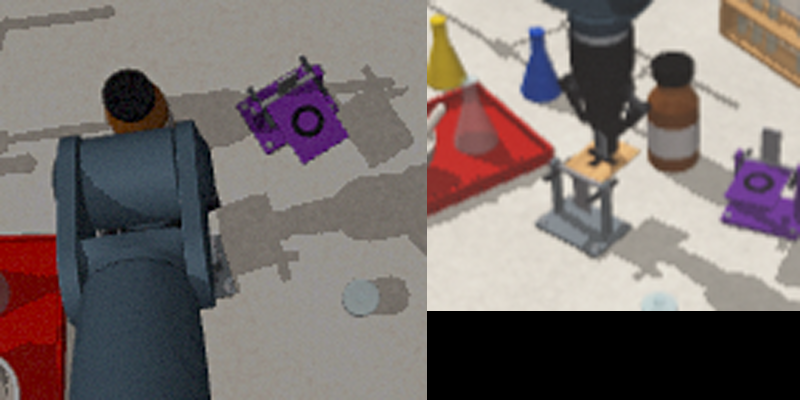

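Request:
{"name": "step_arm", "arguments": {
  "motion": [
    [[0,0,0.001],[0,0,0],0],
    [[0,0,0],[0,0,0],0]
  ]
}}

```text
clock: 9.8
tool_pos: [0.5858, 0.1976, 0.0832]
tool_rot: [-3.141, -0.0, 1.86]
force: [-0.5, 0.6, 0.3]
gripper_width: 0.0003
```

Request:
{"name": "step_arm", "arguments": {
  "motion": [
    [[0,0,0.001],[0,0,0],0],
    [[0,0,0],[0,0,0],0]
  ]
}}

```text
clock: 9.97
tool_pos: [0.5858, 0.1976, 0.0821]
tool_rot: [-3.141, -0.0, 1.86]
force: [0.7, -0.0, 0.6]
gripper_width: -0.0001
```

Request:
{"name": "step_arm", "arguments": {
  "motion": [
    [[0,0,0.0005],[0,0,0],0],
    [[0,0,0],[0,0,0],0]
  ]
}}

```text
clock: 10.13
tool_pos: [0.5858, 0.1976, 0.082]
tool_rot: [-3.141, 0.0, 1.86]
force: [-1.8, -0.0, 3.1]
gripper_width: 0.0
```

Request:
{"name": "step_arm", "arguments": {
  "motion": [
    [[0,0,0.0005],[0,0,0],0],
    [[0,0,0],[0,0,0],0]
  ]
}}

```text
clock: 10.3
tool_pos: [0.5858, 0.1976, 0.0819]
tool_rot: [-3.141, 0.0, 1.86]
force: [-2.3, -0.8, 6.4]
gripper_width: -0.0001
```

The tag is on its stop: z has stalled at 81.9 mm and the reaction is rising to 6 N. I'll lift off and retreat upward and back.

Request:
{"name": "step_arm", "arguments": {
  "motion": [
    [[0,0,-0.005],[0,0,0],0],
    [[0,0,-0.015],[0,0,0],0],
    [[0,0,-0.03],[0,0,0],0],
    [[0,0,-0.03],[0,0,0],0],
    [[0,0,-0.03],[0,0,0],0],
    [[0,0,-0.03],[0,0,0],0],
    [[0,0,-0.02],[0,0,0],0],
    [[0,0,0],[0,0,0],0]
  ]
}}

```text
clock: 10.97
tool_pos: [0.5886, 0.1981, 0.2476]
tool_rot: [3.131, 0.001, 1.86]
force: [1.0, -0.1, 0.7]
gripper_width: -0.0002
```

Request:
{"name": "step_arm", "arguments": {
  "motion": [
    [[0.02,-0.02,0],[0,0,0],0],
    [[0.03,-0.02,0],[0,0,0],0],
    [[0.03,-0.02,0],[0,0,0],0],
    [[0.03,-0.02,0],[0,0,0],0],
    [[0.03,-0.02,0],[0,0,0],0],
    [[0.03,-0.02,0],[0,0,0],0],
    [[0.03,-0.01,0],[0,0,0],0],
    [[0.02,0,0],[0,0,0],0]
  ]
}}

```text
clock: 11.63
tool_pos: [0.3954, 0.3728, 0.2399]
tool_rot: [-3.139, -0.0, 1.862]
force: [0.5, 0.4, -0.3]
gripper_width: 0.0001
```

Request:
{"name": "step_arm", "arguments": {
  "motion": [
    [[0.02,0,0],[0,0,0],0],
    [[0.02,0,0],[0,0,0],0],
    [[0,0,0],[0,0,0],0],
    [[0,0,0],[0,0,0],0]
  ]
}}

```text
clock: 11.97
tool_pos: [0.3864, 0.4099, 0.2399]
tool_rot: [-3.14, 0.001, 1.861]
force: [-0.4, 0.1, -0.6]
gripper_width: -0.0002
```

```bash
python3 look.py l8; python3 - <<'E'
from h import *
for n in("side","top"): cv2.imwrite(f"pics/{n}9.png",r.get_image(n)[:,:,::-1])
a=cv2.imread("pics/side9.png");b=cv2.imread("pics/side0.png")
im=cv2.imread("pics/top9.png");h=cv2.cvtColor(im,cv2.COLOR_BGR2HSV)
m=cv2.inRange(h,(8,60,90),(28,255,255));k=np.zeros_like(m);k[185:250,215:275]=m[185:250,215:275]
k=cv2.morphologyEx(k,cv2.MORPH_CLOSE,np.ones((7,7)))
c=max(cv2.findContours(k,0,2)[0],key=cv2.contourArea)
rc=cv2.minAreaRect((plane("top",c[:,0,:],.082)[:,:2]*1000).astype(np.float32));print(rc)
E
```

```text
stand x,y,z mm -82.21835914117325 259.3566311095892 240.37082265495064 yaw 106.52491944575785 F [-0.40191991 -0.51237736  0.01813062] 12.0667
((579.1935424804688, 199.69570922851562), (77.10597229003906, 60.31105422973633), 16.855712890625)
```

View pics/l8.png

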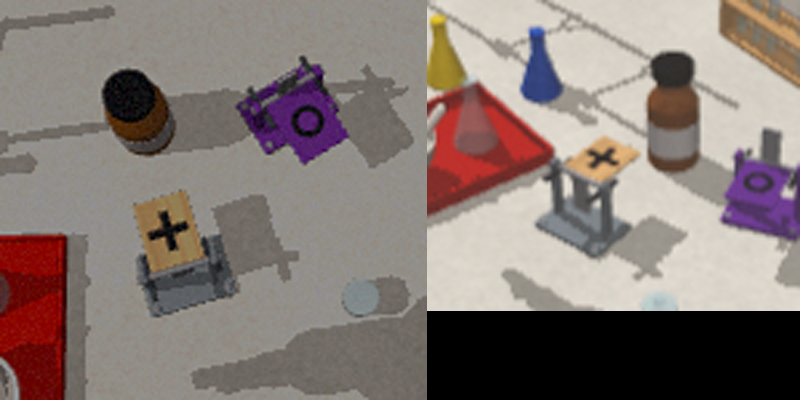

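View pics/top9.png

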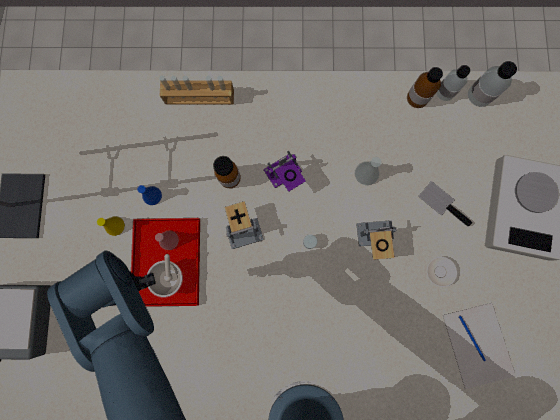

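View pics/side9.png

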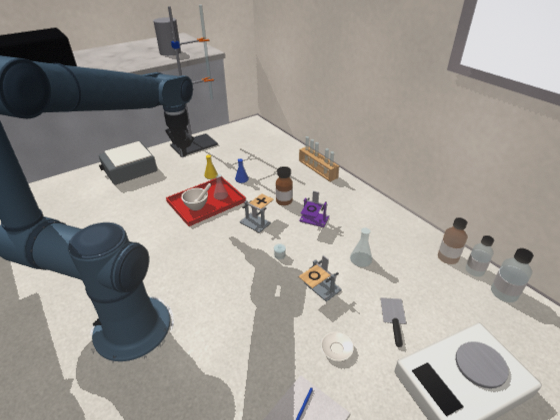

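The top view shows the cross up at (238,214). The neighbour's ring is still at (382,244), and jar, flask, bottle, dish, spatula, mortar and small flask stand where they were. The arm is clear, so I'll hand in.

```bash
python3 - <<'E'
from station import r
r.close_job()
E
```

```text
the job is handed in; nothing more can be done
```

The amber jar's tag now lies on its far side showing its cross, and the job is handed in at about 12 s of the 46 s.

**How:** With the fingers shut, I pushed the lever to about 1.1 rad. I then went round behind the tag, pushed its cross face over the top, and pressed it down until it met its stop. The highest reading was about 6.8 N, taken at the stop. Force was read only at the end of each move call, so a brief peak in between could have been missed.

**Last checks:**
- **Tag:** The final top view shows the cross. The tag's outline measured at pivot height is 77 x 60 mm, about the same as when it lay flat at the start, so it looks level. I had no direct reading of the joint angle.
- **Everything else:** In both final pictures, judged by eye, the neighbour's tag still shows its ring and the glassware and tools look unmoved.
- **Arm:** It finished clear at 0.24 m height, with the measured force near zero.

No check failed or disagreed, beyond the roughly 3 mm spread between the two cameras when locating the stand.

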